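# Tip the flush massage brush out of the grooming caddy and lay it in the dish

### The job

Take the pink massage brush out of its well in the wooden caddy and lay it, bristles down and flat on the floor of the white ceramic dish, roughly in the middle; lower it in rather than drop it. The brush lies flush with the caddy's top and leaves no room for fingers: under one of its two ends the well is hollow (it does not show which, so feel for it), and pressing that end down tips the other end up, where it stays for you to take hold of. Leave the other things on the bench where they are.

Things in the scene. Friction and masses are not known exactly. Their poses are not given: they have to be found in the camera images.
- brush: Rigid flat-backed pink brush, 54 wide (x), 150 long (y), 34 mm high, about 0.2 kg, bristles down; both ends alike. Lower 20 mm full length; back, the upper 14 mm, 54 wide but 128 mm long, centred. Long sides flat and upright. Origin: centre of underside, z up. Its weight lies at its middle, 21 mm up. It starts in the caddy's well, back flush with the deck.
- caddy: Lacquered wooden caddy, fixed; flat deck 76 mm above the bench, x -45 to +122, y -105 to +105 mm; a closed flap lid flush with the deck covers x 43 to 114. Origin: on the bench under the centre of the brush well, which is 59 mm (x) by 158 mm (y): the brush has 2.5 mm to spare at each side, 4 mm at each end.
- well (a point): Centre of the well's mouth, level with the deck; axes as the caddy. Unseen below: a rigid step holds the brush's underside 42 mm above the bench from one end (+y or -y, at random) to 6 mm past the middle; under the other end the floor is 30 mm lower. Pressed at the supported end the brush does not give at all.
- deck_edge (a point): A point on the deck beside the well (caddy x -37, y 0). Pressed near the hollow end (under 2 N) the brush rocks over the step to about 0.45 rad until that end meets the floor, and stays tipped when let go; the other end of its back then stands about 25 mm above the deck. A light push down on it makes it fall back flush.
- dish: Empty white ceramic dish, loose, 0.6 kg, rectangular, 112 mm (x) by 200 mm (y), rim 20 mm high, walls 6 mm thick, floor 6 mm thick. Origin: centre of the underside, z up.
- comb: Bystander: green flea comb lying flat, 125 x 36 x 8 mm, long along its x. Origin: centre of the underside.
- deshedder: Bystander: aluminium deshedding tool lying flat, handle along x from -90 mm, 90 mm wide head at +55 mm, 24 mm high. Origin: on the bench under its middle.
- shampoo: Bystander: shampoo bottle, 60 mm across, 170 mm high. Origin: centre of the underside.
- balm: Bystander: jar, 70 mm across, 60 mm high. Origin: centre of the underside.
- cup: Bystander: steel cup, 80 mm across, 90 mm high. Origin: centre of the underside.
- treats: Bystander: aluminium treat box, 70 (x) x 110 (y) x 60 mm. Origin: centre of the underside.
Things that resemble listed ones, but are neither listed nor needed, are in the scene too. There is more than one size of the brush; the job needs the smallest.

How it is judged:
By the outcome, as a careful person would: the job done as asked, in the order asked, and still so for the second after the job is handed in, with the robot touching nothing.
It also fails if it takes over 54 s, if anything falls off the work surface, if the arm or the gripper's body presses on something with over 40 N, if the wrist force passes 120 N, or if a joint passes its speed limit or range.

### The arm

A 6-joint arm with a two-finger parallel gripper is mounted at the origin on the work surface. World frame = base frame: x ahead of the robot, y to its left, z up, the work surface at z = 0. Lengths are in m, angles in rad, forces in N, time in s.
With the tool pointing down it reaches from about 0.35 to 0.725 m from the base axis. Payload 4.3 kg.
Tool frame: the origin (TCP) lies at the very end of the fingers, on their centre line; the grasp point (between the pads) lies 19 mm behind it; z points along the fingers, y is the line along which they close (so a half turn about z gives the same grasp; the last joint's range is limited). The gripper opens to 85 mm and grips with 20 to 120 N. Pads are 22 mm wide; open, the fingers measure 114 mm over their backs; the gripper's body (76 mm by 85 mm) begins 54 mm behind the grasp point. The pads swing forward as they close: fully open they stand 13 mm farther back than shut.
Start: joints at [1.123, 0.377, 0.081, 1.274, 0, 1.46], TCP at [0.191, 0.543, 0.201] pointing down, gripper open.
Joint ranges: [-2.72, 2.72], [-0.84, 1.66], [-1.02, 1.22], [-1.77, 2.12], [-1.37, 1.28], [-3.14, 3.14]. Speed limits (rad/s): [2.57, 2.57, 3.14, 3.14, 3.14, 3.14].

### API

Orientations are given as a unit quaternion [w, x, y, z].
In Python, from cell import get_obs, eyes, ticket gives the robot as it stands.
- The arm moves only by the tool play_rows, never from a script. Its argument "deltas" is a list of rows, each an object with "claw": the closure, from 0 (fully open) to 1 (shut); "slide": the shift along the tool's x, y, z in cm, a list of three; "yaw": the turn about the tool's z in degrees. In form: [{"claw": claw, "slide": [tx, ty, tz], "yaw": yaw}, ...]. A call has 1 to 20 rows; each row is the pose to reach, as a shift and turn from the pose commanded when the call began, along the tool's axes at that moment; what a row does not reach only later rows make up. A row lasts 1/12 s, in which the tool goes at most 41.7 mm and 7.16 degrees, less where a joint would pass 70% of its speed; a pose out of reach is approached as far as the arm can. A call with a gripper value outside its range is refused whole. The fingers move at their own pace and stop on an object; "force" is the grip in N (left out, the last holds). Time passes only in rows, so rows that repeat a pose let the fingers close. It gives the time, the measured TCP pose, the force, the opening and the grip force at its end, in the units of the state.
- get_obs(): the state, without advancing time (a new reading comes with each control period).
- eyes.grab_frame(name): name is "scene" or "side" or "wrist"; returns a dict with "color" (420x560x3 uint8, red, green, blue), "intrinsics" (3x3 intrinsics, pixels), "xyz" and "attitude" of the camera in the world; the wrist camera has in their place "tool_from_camera" (4x4, takes a point from camera to tool coordinates, whose origin is the TCP and whose axes are the flange's). Camera axes: x right, y up, looking along -z (the intrinsics and any distortion apply to the point x, -y, -z); pixel columns grow to the right and rows downward; lengths in m; the calibration is good to about 2 mm. A picture is of the moment at which its call begins: read the wrist's pose just before it. There is no depth.
- ticket.sign_off(): hands the job in; it is judged then, once.
The state is a dict: "clock": time; "joint_pos": joint angles; "joint_vel": joint speeds; "joint_torque": joint torques, N m; "eef_pos": TCP position; "orientation": TCP orientation; "ft_force": force on the tool from outside, world axes, zero at the start; "torque": the same for the moment, N m; "opening": finger opening in m; "finger_force": force on a finger pad.
Only numpy, scipy, OpenCV 4.12 (cv2) and the standard library are available. Lean on these libraries where they do the work, as an engineer would, in place of code of your own. Each camera call takes 0.05 s, during which the arm holds its last target. There are 200 camera calls.

## Working session

There is one attempt and no reset: what is moved stays moved. The work goes in short steps, Python scripts to look and compute and a tool call to move; the robot and the scene stay as the last step left them, time stands still between calls to the robot, and variables do not carry over. Pictures are saved under pics/ and viewed, at most 10 in all, crops included, and the job is handed in when it is done.

Besides the shell and the picture viewer there is one more tool, called after "Call:" by a JSON object that holds its "fn" and its "kwargs". play_rows: Moves the arm, as the interface text tells. Its arguments: {"type":"object","properties":{"deltas":{"type":"array"},"force":{"type":"number"}},"required":["deltas"]}

```bash
mkdir -p pics; ls; cat > h.py <<'E'
import numpy as np, cv2
from scipy.spatial.transform import Rotation as R
from cell import get_obs, eyes, ticket
def Rq(q): return R.from_quat([q[1],q[2],q[3],q[0]]).as_matrix()
def grab(name):
    o=get_obs(); f=eyes.grab_frame(name); K=np.array(f["intrinsics"])
    if name=="wrist":
        T=np.eye(4);T[:3,:3]=Rq(o["orientation"]);T[:3,3]=o["eef_pos"]
        T=T@np.array(f["tool_from_camera"]); C,A=T[:3,3],T[:3,:3]
    else:
        C=np.array(f["xyz"]);a=np.array(f["attitude"]); A=Rq(a) if a.size==4 else a
    return cv2.cvtColor(f["color"],cv2.COLOR_RGB2BGR),K,C,A,f
def ray(K,C,A,uv,z):
    d=np.linalg.inv(K)@np.array([uv[0],uv[1],1.]); d=A@np.array([d[0],-d[1],-d[2]])
    return C+d*(z-C[2])/d[2]
def proj(K,C,A,p):
    q=A.T@(np.array(p)-C); q=K@np.array([q[0],-q[1],-q[2]]); return q[:2]/q[2]
E
python3 - <<'E'
from h import *
np.set_printoptions(precision=4,suppress=True)
ims=[]
for n in("scene","side","wrist"):
    im,K,C,A,f=grab(n); cv2.imwrite(f"pics/{n}0.png",im); np.savez(f"{n}0.npz",K=K,C=C,A=A)
    print(n,C,A[:,2],K[0],K[1],[k for k in f])
    ims.append(im)
cv2.imwrite("pics/a.png",cv2.resize(np.hstack(ims[:2]),(800,300)))
print(get_obs())
E
```

```text
pics
scene [0.9128 0.6846 0.7955] [0.3606 0.6017 0.7126] [446.2391   0.     274.3271] [  0.     446.2391 203.8623] ['color', 'intrinsics', 'xyz', 'attitude']
side [ 0.1148 -0.5874  0.5427] [-0.4833 -0.714   0.5066] [381.0777   0.     275.26  ] [  0.     381.0777 203.5222] ['color', 'intrinsics', 'xyz', 'attitude']
wrist [0.1149 0.5693 0.3732] [-0.2979  0.1051  0.9488] [303.963    0.     271.7807] [  0.     303.963  209.1122] ['color', 'intrinsics', 'tool_from_camera']
{'clock': 0.15, 'joint_pos': array([1.1227, 0.3779, 0.08  , 1.2744, 0.    , 1.4605]), 'joint_vel': array([-0.0016, -0.0035,  0.0054, -0.001 , -0.0011, -0.0006]), 'joint_torque': array([  0.0014, -46.4036,  27.017 ,   0.0139,  -0.    ,   0.    ]), 'eef_pos': array([0.1903, 0.542 , 0.2006]), 'orientation': array([-0.0002,  0.1681,  0.9858, -0.0007]), 'ft_force': array([-0.1951,  0.1096, -0.2692]), 'torque': array([-0.0366,  0.0108,  0.023 ]), 'finger_force': 0.0, 'opening': 0.08501907014131559}
```

View pics/scene0.png

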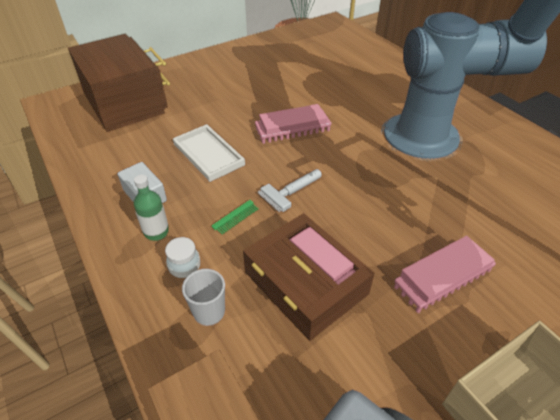

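View pics/side0.png

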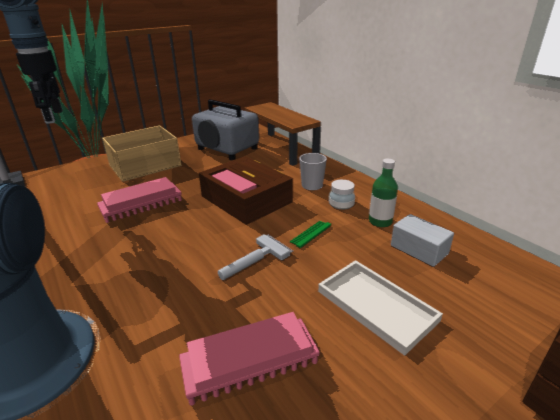

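The pink candidates in the scene view are the caddy brush at (322,253) and two loose brushes at (293,123) and (445,272). The caddy brush lies in the well and looks smallest, so it fits. The dish is at (208,152). Next I'll measure these and make a crop to confirm.

```bash
python3 - <<'E'
from h import *
np.set_printoptions(precision=4,suppress=True)
def rect(pts,name):
    (c,s,a)=cv2.minAreaRect((pts[:,:2]*1000).astype(np.float32)); b=cv2.boxPoints((c,s,a))
    e=b[1]-b[0]; g=b[2]-b[1]; l=e if np.hypot(*e)>np.hypot(*g) else g
    print(name,"c",np.array(c),"size",sorted(s),"long ang",np.degrees(np.arctan2(l[1],l[0]))%180)
for n in("scene","side"):
    im=cv2.imread(f"pics/{n}0.png");d=np.load(f"{n}0.npz");K,C,A=d["K"],d["C"],d["A"]
    hsv=cv2.cvtColor(im,cv2.COLOR_BGR2HSV)
    m=cv2.inRange(hsv,(160,70,90),(179,255,255))
    cs,_=cv2.findContours(m,cv2.RETR_EXTERNAL,cv2.CHAIN_APPROX_NONE)
    for c in cs:
        if cv2.contourArea(c)<300: continue
        c=c[:,0]; x=c.mean(0); z=.076 if (n=="scene" and np.hypot(*(x-[322,253]))<40) or(n=="side" and np.hypot(*(x-[235,182]))<40) else .04
        rect(np.array([ray(K,C,A,p,z) for p in c]),f"{n} pink {x} z{z}")
    # dish: white
    m=cv2.inRange(hsv,(0,0,110),(179,70,255)); x0=(208,152) if n=="scene" else (378,303)
    k,l,st,ce=cv2.connectedComponentsWithStats(m); i=l[x0[1],x0[0]]
    c=max(cv2.findContours((l==i).astype(np.uint8),cv2.RETR_EXTERNAL,cv2.CHAIN_APPROX_NONE)[0],key=len)[:,0]
    rect(np.array([ray(K,C,A,p,.02) for p in c]),f"{n} dish area{st[i]}")
im=cv2.imread("pics/scene0.png")
cv2.imwrite("pics/b.png",cv2.resize(im[205:335,235:385],None,fx=4,fy=4,interpolation=cv2.INTER_CUBIC))
E
```

```text
scene pink [440.9472 274.9065] z0.04 c [336.786  397.1131] size [92.1919937133789, 224.10769653320312] long ang 178.15898
scene pink [323.1481 253.9852] z0.076 c [538.7981 249.1206] size [57.926918029785156, 146.3141632080078] long ang 97.65536
scene pink [292.0085 125.    ] z0.04 c [ 314.0502 -209.7995] size [134.12339782714844, 211.55245971679688] long ang 164.89697
scene dish area[ 173  124   72   58 2279] c [ 567.5701 -245.3957] size [123.85212707519531, 227.6710968017578] long ang 94.95384
side pink [246.6013 361.7278] z0.04 c [ 298.9679 -231.9797] size [109.13275146484375, 207.02713012695312] long ang 164.91171
side pink [138.9368 200.8842] z0.04 c [318.3186 372.6214] size [159.83291625976562, 207.94784545898438] long ang 177.17143
side pink [234.4667 180.5444] z0.076 c [542.0546 239.8592] size [57.4173469543457, 145.2962646484375] long ang 97.43476
side dish area[ 319  261  124   94 5566] c [ 560.7742 -257.8334] size [127.63528442382812, 206.78472900390625] long ang 95.08997
```

View pics/b.png

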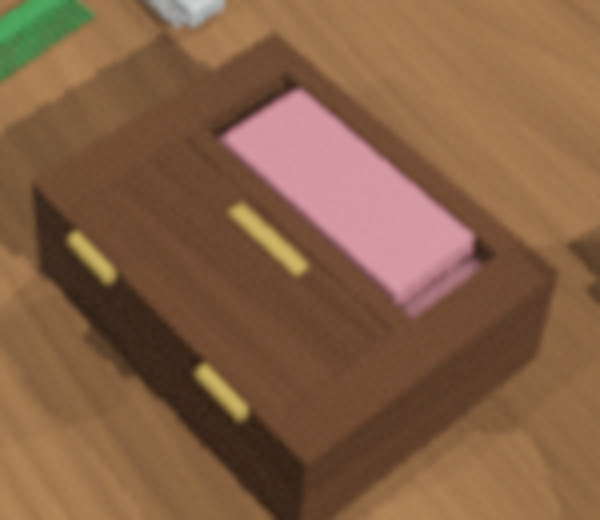

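The crop shows the smallest pink brush flush in the caddy's well. Its back runs from (260,110) to (440,270), about 57 mm wide, and the lid is on the side away from the robot. I'm moving above it for a close look.

```bash
cat >> h.py <<'E'
def go(p,ang):
    """slide (cm) and yaw (deg) to put TCP at p, tool y at world angle ang deg (mod 180)"""
    o=get_obs();M=Rq(o["orientation"]); a=np.degrees(np.arctan2(M[1,1],M[0,1]))
    y=(a-ang+90)%180-90
    print("slide",np.round(M.T@(np.array(p)-o["eef_pos"])*100,2),"yaw",round(y,2),"at",np.round(o["eef_pos"],4),"ang",round(a,2),"F",np.round(o["ft_force"],2),"t",o["clock"])
CB=np.array([.5404,.2445]); AN=7.5
def wl(x,y,c=CB,an=AN):
    t=np.radians(an); return c+np.array([x*np.cos(t)-y*np.sin(t),x*np.sin(t)+y*np.cos(t)])
E
python3 - <<'E'
from h import *
go([*CB,.20],AN)
E
```

```text
slide [-42.89 -16.47   0.08] yaw 63.15 at [0.1903 0.542  0.2006] ang 70.65 F [-0.2   0.11 -0.27] t 0.15
```

Call:
{"fn": "play_rows", "kwargs": {"deltas": [{"claw": 1,"slide": [-42.9,-16.5,0],"yaw": 63.15},{"claw": 1,"slide": [-42.9,-16.5,0],"yaw": 63.15},{"claw": 1,"slide": [-42.9,-16.5,0],"yaw": 63.15},{"claw": 1,"slide": [-42.9,-16.5,0],"yaw": 63.15},{"claw": 1,"slide": [-42.9,-16.5,0],"yaw": 63.15},{"claw": 1,"slide": [-42.9,-16.5,0],"yaw": 63.15},{"claw": 1,"slide": [-42.9,-16.5,0],"yaw": 63.15},{"claw": 1,"slide": [-42.9,-16.5,0],"yaw": 63.15},{"claw": 1,"slide": [-42.9,-16.5,0],"yaw": 63.15},{"claw": 1,"slide": [-42.9,-16.5,0],"yaw": 63.15},{"claw": 1,"slide": [-42.9,-16.5,0],"yaw": 63.15},{"claw": 1,"slide": [-42.9,-16.5,0],"yaw": 63.15},{"claw": 1,"slide": [-42.9,-16.5,0],"yaw": 63.15},{"claw": 1,"slide": [-42.9,-16.5,0],"yaw": 63.15},{"claw": 1,"slide": [-42.9,-16.5,0],"yaw": 63.15}], "force": 40}}

```text
clock: 1.4
eef_pos: [0.5395, 0.2455, 0.2011]
orientation: [-0.0, 0.659, 0.752, -0.0]
ft_force: [0.7, 0.6, 0.1]
opening: 0.0001
finger_force: 0.0
```

```bash
python3 - <<'E'
from h import *
np.set_printoptions(precision=4,suppress=True)
go([*CB,.20],AN)
im,K,C,A,f=grab("wrist"); cv2.imwrite("pics/w1.png",im); np.savez("w1.npz",K=K,C=C,A=A)
hsv=cv2.cvtColor(im,cv2.COLOR_BGR2HSV); m=cv2.inRange(hsv,(160,70,90),(179,255,255))
for c in cv2.findContours(m,cv2.RETR_EXTERNAL,cv2.CHAIN_APPROX_NONE)[0]:
    if cv2.contourArea(c)<300: continue
    P=np.array([ray(K,C,A,p,.076) for p in c[:,0]])[:,:2]
    r=cv2.minAreaRect((P*1000).astype(np.float32)); print(c[:,0].mean(0),cv2.contourArea(c),r)
E
```

```text
slide [-0.11  0.07  0.11] yaw 0.07 at [0.5395 0.2455 0.2011] ang 7.57 F [0.74 0.56 0.06] t 1.4
[271.8284 184.0965] 7354.5 ((540.4365234375, 248.12051391601562), (55.82881164550781, 143.4098663330078), 8.004979133605957)
[125.8118  41.4657] 1009.5 ((368.2747497558594, 376.3290710449219), (52.86149597167969, 160.41470336914062), 89.68074035644531)
```

View pics/w1.png

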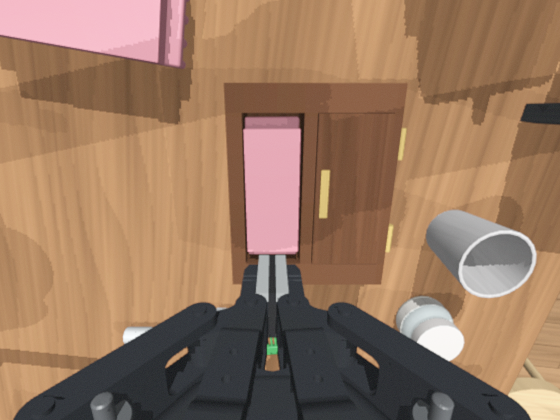

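The wrist view shows the brush back from row 129 to 253 and column 245 to 300, with caddy +y upward in the picture. I'm computing the centre and the press points from that.

```bash
python3 - <<'E'
from h import *
d=np.load("w1.npz");K,C,A=d["K"],d["C"],d["A"]
q=[ray(K,C,A,p,.076)[:2] for p in((245,130),(299,129),(299,253),(246,253))]
print(np.round(q,4),np.mean(q,0),np.linalg.norm(q[0]-q[1]),np.linalg.norm(q[1]-q[2]),(np.degrees(np.arctan2(*(q[1]-q[2])[::-1]))-90))
q=[ray(K,C,A,p,.076)[:2] for p in((225,84),(405,84),(384,283),(234,285))]
print("deck",np.linalg.norm(q[0]-q[1]),np.linalg.norm(q[1]-q[2]),np.mean(q,0))
c=np.mean([ray(K,C,A,p,.076)[:2] for p in((245,130),(299,129),(299,253),(246,253))],0)
for y in(.055,-.055): go([*wl(0,y,c,7.6),.095],7.6)
E
```

```text
[[0.5073 0.3032]
 [0.558  0.311 ]
 [0.579  0.1823]
 [0.5221 0.1746]] [0.54162335 0.24279596] 0.05130754138442185 0.13037105739871274 9.271672856872684
deck 0.16344185428136127 0.2071855048317664 [0.58115229 0.24886311]
slide [ 5.18  0.19 10.63] yaw 0.01 at [0.5394 0.2457 0.2013] ang 7.61 F [ 0.21 -0.34 -0.21] t 1.45
slide [-5.82  0.18 10.63] yaw 0.01 at [0.5394 0.2457 0.2013] ang 7.61 F [ 0.21 -0.34 -0.21] t 1.45
```

Call:
{"fn": "play_rows", "kwargs": {"deltas": [{"claw": 1,"slide": [5.2,0.2,4],"yaw": 0},{"claw": 1,"slide": [5.2,0.2,8],"yaw": 0},{"claw": 1,"slide": [5.2,0.2,11],"yaw": 0},{"claw": 1,"slide": [5.2,0.2,11.6],"yaw": 0},{"claw": 1,"slide": [5.2,0.2,11.9],"yaw": 0},{"claw": 1,"slide": [5.2,0.2,12.1],"yaw": 0},{"claw": 1,"slide": [5.2,0.2,12.3],"yaw": 0},{"claw": 1,"slide": [5.2,0.2,12.5],"yaw": 0},{"claw": 1,"slide": [5.2,0.2,12.6],"yaw": 0},{"claw": 1,"slide": [5.2,0.2,12.7],"yaw": 0},{"claw": 1,"slide": [5.2,0.2,12.7],"yaw": 0}]}}

```text
clock: 2.37
eef_pos: [0.5365, 0.2965, 0.0751]
orientation: [0.0, 0.66, 0.752, 0.001]
ft_force: [-0.7, -0.2, -0.5]
opening: 0.0001
finger_force: 0.0
```

Call:
{"fn": "play_rows", "kwargs": {"deltas": [{"claw": 1,"slide": [0,0,0.1],"yaw": 0},{"claw": 1,"slide": [0,0,0.2],"yaw": 0},{"claw": 1,"slide": [0,0,0.3],"yaw": 0},{"claw": 1,"slide": [0,0,0.3],"yaw": 0}]}}

```text
clock: 2.7
eef_pos: [0.5356, 0.2964, 0.071]
orientation: [-0.0, 0.659, 0.752, -0.0]
ft_force: [0.2, -0.5, 0.1]
opening: -0.0
finger_force: 0.0
```

Call:
{"fn": "play_rows", "kwargs": {"deltas": [{"claw": 1,"slide": [0,0,0.3],"yaw": 0},{"claw": 1,"slide": [0,0,0.6],"yaw": 0},{"claw": 1,"slide": [0,0,0.8],"yaw": 0},{"claw": 1,"slide": [0,0,1.0],"yaw": 0},{"claw": 1,"slide": [0,0,1.2],"yaw": 0},{"claw": 1,"slide": [0,0,1.3],"yaw": 0},{"claw": 1,"slide": [0,0,1.3],"yaw": 0}]}}

```text
clock: 3.28
eef_pos: [0.5356, 0.2964, 0.0579]
orientation: [-0.0, 0.659, 0.752, -0.0]
ft_force: [-0.8, 1.1, 0.1]
opening: -0.0004
finger_force: 0.0
```

```bash
python3 - <<'E'
from h import *
go([.5,.2,.06],7.6)
im,K,C,A,f=grab("side"); cv2.imwrite("pics/s2.png",cv2.resize(im[130:240,170:320],None,fx=4,fy=4))
E
```

```text
slide [-9.1  -4.79 -0.2 ] yaw -0.1 at [0.5356 0.2964 0.0579] ang 7.5 F [-0.76  1.06  0.14] t 3.2833
```

View pics/s2.png

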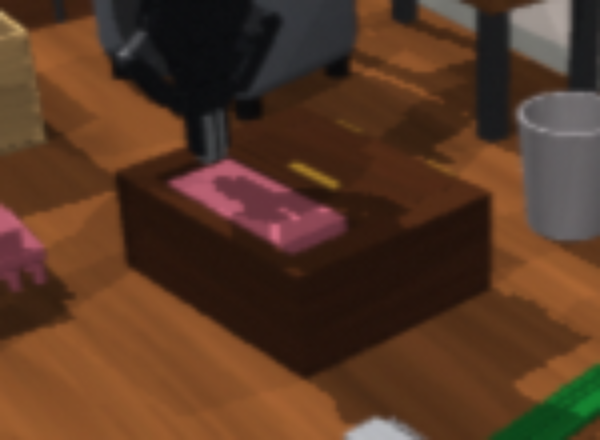

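The crop shows the −y end (310,230) standing above the deck, so the hollow end is +y. I'll press a touch more, then lift and go over the raised end with the fingers open.

Call:
{"fn": "play_rows", "kwargs": {"deltas": [{"claw": 1,"slide": [0,0,0.2],"yaw": 0},{"claw": 1,"slide": [0,0,0.3],"yaw": 0},{"claw": 1,"slide": [0,0,0.3],"yaw": 0},{"claw": 1,"slide": [0,0,-1],"yaw": 0},{"claw": 1,"slide": [0,0,-4],"yaw": 0},{"claw": 1,"slide": [0,0,-8],"yaw": 0},{"claw": 0,"slide": [0,0,-12],"yaw": 0},{"claw": 0,"slide": [0,0,-14],"yaw": 0},{"claw": 0,"slide": [0,0,-14],"yaw": 0},{"claw": 0,"slide": [0,0,-14],"yaw": 0},{"claw": 0,"slide": [0,0,-14],"yaw": 0}]}}

```text
clock: 4.25
eef_pos: [0.5354, 0.2963, 0.1973]
orientation: [-0.0, 0.659, 0.752, -0.001]
ft_force: [0.4, 0.1, 0.1]
opening: 0.0605
finger_force: 0.0
```

```bash
python3 - <<'E'
from h import *
c=np.array([.542,.2435])
go([*wl(0,-.038,c,7.6),.15],7.6)
im,K,C,A,f=grab("wrist"); cv2.imwrite("pics/w3.png",im)
for n,p,z in(("top corners raised",(-.027,-.042),.103),("",(.027,-.042),.103),("bot end",(-.027,-.058),.095),("",(.027,-.058),.095),):
    print(n,proj(K,C,A,[*wl(*p,c,7.6),z]))
E
```

```text
slide [-9.12 -0.02  4.73] yaw -0.11 at [0.5354 0.2963 0.1973] ang 7.49 F [0.4  0.06 0.1 ] t 4.25
top corners raised [243.62165351 290.91810958]
 [296.71275432 290.95891504]
bot end [244.74793448 299.65003583]
 [295.75243199 299.69203181]
```

View pics/w3.png

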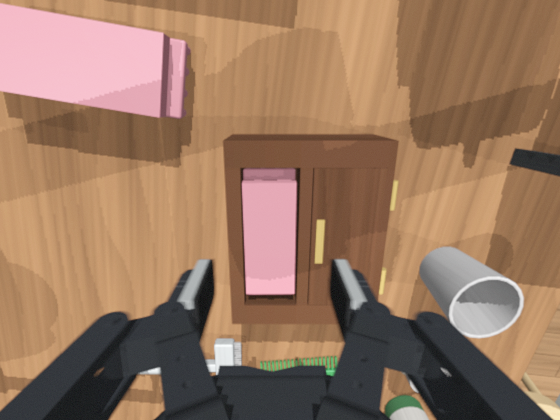

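The wrist view shows the brush back from row 181 (+y) to about row 293 (−y), with the fingers open. I'll check numerically whether it is tipped or flat.

```bash
python3 - <<'E'
from h import *
im,K,C,A,f=grab("wrist")
c=np.array([.542,.2435])
def top(s,th,h=.034):
    # s toward +y ; pivot at +6mm, tipped: +y goes down
    d=s-.006; return .006+d*np.cos(th)+h*np.sin(th), .042-d*np.sin(th)+h*np.cos(th)
for th in(0,.2,.45):
    for s in(.064,-.064):
        y,z=top(s,th); print(th,s,[np.round(proj(K,C,A,[*wl(x,y,c,7.6),z]),1) for x in(-.027,.027)])
m=cv2.inRange(cv2.cvtColor(im,cv2.COLOR_BGR2HSV),(160,70,90),(179,255,255))
for r in(175,190,220,250,280,290,294,298): print(r,np.flatnonzero(m[r,230:310])[[0,-1]]+230 if m[r,230:310].any() else None)
E
```

```text
0 0.064 [array([243.6, 182.9]), array([298.2, 183. ])]
0 -0.064 [array([247. , 294.3]), array([295.1, 294.3])]
0.2 0.064 [array([244.5, 174.8]), array([297.4, 174.8])]
0.2 -0.064 [array([245.8, 294.9]), array([296.2, 295. ])]
0.45 0.064 [array([245.8, 168.4]), array([296.3, 168.4])]
0.45 -0.064 [array([244.3, 291.4]), array([297.5, 291.4])]
175 [244 296]
190 [242 297]
220 [243 297]
250 [245 296]
280 [246 295]
290 [246 295]
294 [247 294]
298 None
```

It has fallen back flush, so it wasn't pressed fully home. I'll press again, deeper and until I feel resistance, then withdraw slowly.

Call:
{"fn": "play_rows", "kwargs": {"deltas": [{"claw": 1,"slide": [0,0,0],"yaw": 0},{"claw": 1,"slide": [0,0,4],"yaw": 0},{"claw": 1,"slide": [0,0,8],"yaw": 0},{"claw": 1,"slide": [0,0,10.5],"yaw": 0},{"claw": 1,"slide": [0,0,11],"yaw": 0},{"claw": 1,"slide": [0,0,11.5],"yaw": 0},{"claw": 1,"slide": [0,0,12],"yaw": 0},{"claw": 1,"slide": [0,0,12.4],"yaw": 0},{"claw": 1,"slide": [0,0,12.8],"yaw": 0},{"claw": 1,"slide": [0,0,13.2],"yaw": 0},{"claw": 1,"slide": [0,0,13.6],"yaw": 0},{"claw": 1,"slide": [0,0,13.9],"yaw": 0},{"claw": 1,"slide": [0,0,14.2],"yaw": 0},{"claw": 1,"slide": [0,0,14.3],"yaw": 0},{"claw": 1,"slide": [0,0,14.3],"yaw": 0}]}}

```text
clock: 5.6
eef_pos: [0.5356, 0.2964, 0.0549]
orientation: [-0.0, 0.659, 0.752, -0.0]
ft_force: [-0.6, 0.6, 0.6]
opening: 0.0002
finger_force: 0.0
```

Call:
{"fn": "play_rows", "kwargs": {"deltas": [{"claw": 1,"slide": [0,0,0.1],"yaw": 0},{"claw": 1,"slide": [0,0,0.2],"yaw": 0},{"claw": 1,"slide": [0,0,0.2],"yaw": 0}]}}

```text
clock: 5.85
eef_pos: [0.5358, 0.2965, 0.0532]
orientation: [-0.0, 0.659, 0.752, 0.0]
ft_force: [-0.6, -0.9, -1.0]
opening: 0.0
finger_force: 0.0
```

Call:
{"fn": "play_rows", "kwargs": {"deltas": [{"claw": 1,"slide": [0,0,0.1],"yaw": 0},{"claw": 1,"slide": [0,0,0.2],"yaw": 0},{"claw": 1,"slide": [0,0,0.2],"yaw": 0}]}}

```text
clock: 6.1
eef_pos: [0.5357, 0.2965, 0.0511]
orientation: [-0.0, 0.659, 0.752, -0.0]
ft_force: [-1.1, -1.0, 0.5]
opening: 0.0002
finger_force: 0.0
```

```bash
cat >> h.py <<'E'
def tilt(save=None):
    c=np.array([.542,.2435]); im,K,C,A,f=grab("side")
    m=cv2.inRange(cv2.cvtColor(im,cv2.COLOR_BGR2HSV),(155,60,50),(179,255,255)); m[:, :200]=0; m[:140]=0; m[225:]=0; m[:,300:]=0
    ys,xs=np.nonzero(m); print("mask lowest/right px",xs.min(),xs.max(),ys.min(),ys.max())
    for th in(0,.15,.3,.45):
        P=[]
        for s,h in((-.064,.034),(-.075,.02),(-.075,0)):
            d=s-.006; y,z=.006+d*np.cos(th)+h*np.sin(th), .042-d*np.sin(th)+h*np.cos(th)
            P+=[np.round(proj(K,C,A,[*wl(x,y,c,7.6),z])) for x in(-.027,.027)]
        P=np.array(P); print(th,"back end L,R",P[0],P[1],"ledge",P[2],P[3],"bottom",P[4],P[5])
    if save: cv2.imwrite(save,cv2.resize(im[150:225,200:300],None,fx=6,fy=6,interpolation=cv2.INTER_CUBIC))
E
python3 -c "
from h import *
go([.5,.2,.06],7.6);tilt('pics/s4.png')"
```

```text
slide [-9.1  -4.8  -0.89] yaw -0.1 at [0.5357 0.2965 0.0511] ang 7.5 F [-1.07 -0.98  0.48] t 6.1
mask lowest/right px 212 256 169 192
0 back end L,R [240. 191.] [256. 184.] ledge [243. 197.] [259. 190.] bottom [244. 204.] [259. 197.]
0.15 back end L,R [238. 187.] [255. 180.] ledge [242. 193.] [258. 186.] bottom [243. 200.] [259. 193.]
0.3 back end L,R [236. 183.] [253. 176.] ledge [240. 188.] [256. 181.] bottom [242. 195.] [258. 189.]
0.45 back end L,R [234. 179.] [251. 172.] ledge [238. 184.] [254. 177.] bottom [241. 191.] [257. 184.]
```

View pics/s4.png

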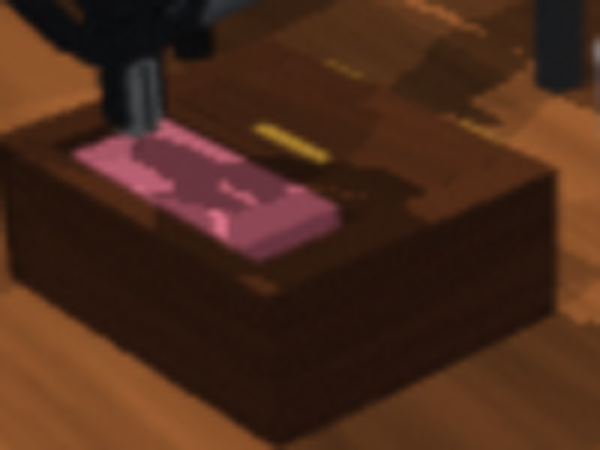

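The crop shows the −y end raised only about 0.12 rad, with the fingertips just entering at (140,130). The tips must end above the nominal TCP, so I keep pressing until I feel resistance.

Call:
{"fn": "play_rows", "kwargs": {"deltas": [{"claw": 1,"slide": [0,0,0.2],"yaw": 0},{"claw": 1,"slide": [0,0,0.4],"yaw": 0},{"claw": 1,"slide": [0,0,0.6],"yaw": 0},{"claw": 1,"slide": [0,0,0.6],"yaw": 0}]}}

```text
clock: 6.48
eef_pos: [0.536, 0.2966, 0.0461]
orientation: [0.0, 0.659, 0.752, 0.0]
ft_force: [-2.4, -1.3, 5.3]
opening: 0.0003
finger_force: 2.9
```

```bash
python3 -c "
from h import *
go([.5,.2,.06],7.6);tilt()
im,K,C,A,f=grab('side')
for z in(.045,.055,.065,.075): print(z,proj(K,C,A,[.5357,.2965,z]))"
```

```text
slide [-9.1  -4.82 -1.4 ] yaw -0.1 at [0.536  0.2966 0.0461] ang 7.5 F [-2.44 -1.3   5.31] t 6.4833
mask lowest/right px 212 256 170 192
0 back end L,R [240. 191.] [256. 184.] ledge [243. 197.] [259. 190.] bottom [244. 204.] [259. 197.]
0.15 back end L,R [238. 187.] [255. 180.] ledge [242. 193.] [258. 186.] bottom [243. 200.] [259. 193.]
0.3 back end L,R [236. 183.] [253. 176.] ledge [240. 188.] [256. 181.] bottom [242. 195.] [258. 189.]
0.45 back end L,R [234. 179.] [251. 172.] ledge [238. 184.] [254. 177.] bottom [241. 191.] [257. 184.]
0.045 [223.24804236 183.25224227]
0.055 [222.93582614 180.12017671]
0.065 [222.62067158 176.95863465]
0.075 [222.30253702 173.76719801]
```

```bash
python3 -c "
from h import *
d=np.load('w1.npz');print('w1 tcp px',proj(d['K'],d['C'],d['A'],[.5395,.2455,.2011]),proj(d['K'],d['C'],d['A'],[.5395,.2455,.215]))
d=np.load('side0.npz');print('side0 tcp px',proj(d['K'],d['C'],d['A'],[.1903,.542,.2006]))
im,K,C,A,f=grab('side');a=cv2.imread('pics/side0.png')
d=np.load('scene0.npz')
s,K2,C2,A2,_=grab('scene')
o=np.hstack([cv2.resize(x,(400,300),interpolation=cv2.INTER_CUBIC) for x in(a[150:225,190:290],im[150:225,190:290])])
o2=np.hstack([cv2.resize(x,(400,300),interpolation=cv2.INTER_CUBIC) for x in(cv2.imread('pics/scene0.png')[205:310,260:400],s[205:310,260:400])])
cv2.imwrite('pics/cmp.png',np.vstack([o,o2]))
print('scene tcp',proj(K2,C2,A2,[.536,.2966,.046]),proj(K2,C2,A2,[.536,.2966,.076]))
"
```

```text
w1 tcp px [269.44243869 245.43576896] [269.2296819 255.7092078]
side0 tcp px [ 59.62454197 133.29843661]
scene tcp [336.57938948 277.32939326] [337.92799647 268.46462748]
```

View pics/cmp.png

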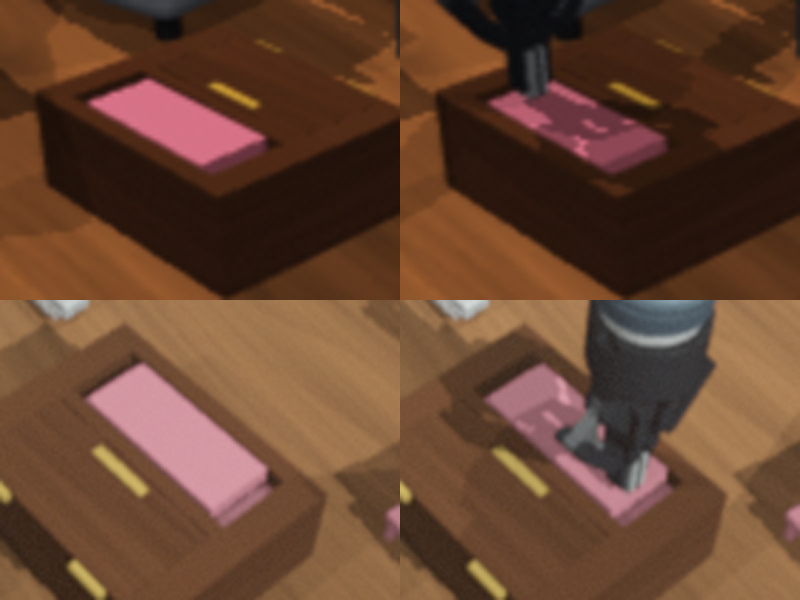

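The comparison shows the brush unmoved, with the shut tips resting on its top and 5 N of resistance. So +y is the supported end. The real tip of the shut fingers lies about 28 mm above the reported TCP, since contact at z=0.076 reads about 0.048. The hollow end must be −y, so I press there with this offset.

Call:
{"fn": "play_rows", "kwargs": {"deltas": [{"claw": 1,"slide": [0,0,-1],"yaw": 0},{"claw": 1,"slide": [0,0,-3],"yaw": 0},{"claw": 1,"slide": [-4,0,-3],"yaw": 0},{"claw": 1,"slide": [-8,0,-3],"yaw": 0},{"claw": 1,"slide": [-10.8,0,-3],"yaw": 0},{"claw": 1,"slide": [-10.8,0,-2],"yaw": 0},{"claw": 1,"slide": [-10.8,0,-1],"yaw": 0},{"claw": 1,"slide": [-10.8,0,-0.4],"yaw": 0},{"claw": 1,"slide": [-10.8,0,0],"yaw": 0},{"claw": 1,"slide": [-10.8,0,0.3],"yaw": 0},{"claw": 1,"slide": [-10.8,0,0.3],"yaw": 0}]}}

```text
clock: 7.6
eef_pos: [0.549, 0.1903, 0.0413]
orientation: [-0.001, 0.659, 0.752, -0.001]
ft_force: [0.6, -0.9, -0.3]
opening: 0.0002
finger_force: 0.0
```

Call:
{"fn": "play_rows", "kwargs": {"deltas": [{"claw": 1,"slide": [0,0,0.3],"yaw": 0},{"claw": 1,"slide": [0,0,0.6],"yaw": 0},{"claw": 1,"slide": [0,0,0.8],"yaw": 0},{"claw": 1,"slide": [0,0,1.0],"yaw": 0},{"claw": 1,"slide": [0,0,1.2],"yaw": 0},{"claw": 1,"slide": [0,0,1.3],"yaw": 0},{"claw": 1,"slide": [0,0,1.3],"yaw": 0}]}}

```text
clock: 8.18
eef_pos: [0.5502, 0.1896, 0.0299]
orientation: [0.0, 0.659, 0.752, 0.0]
ft_force: [-0.8, -0.3, 4.1]
opening: 0.0004
finger_force: 1.5
```

Call:
{"fn": "play_rows", "kwargs": {"deltas": [{"claw": 1,"slide": [0,0,-0.2],"yaw": 0},{"claw": 1,"slide": [0,0,-0.6],"yaw": 0},{"claw": 1,"slide": [0,0,-1.5],"yaw": 0},{"claw": 1,"slide": [0,0,-4],"yaw": 0},{"claw": 1,"slide": [0,0,-8],"yaw": 0},{"claw": 1,"slide": [0,0,-11],"yaw": 0},{"claw": 0,"slide": [4,0,-11],"yaw": 0},{"claw": 0,"slide": [8,0,-11],"yaw": 0},{"claw": 0,"slide": [9.4,0,-11],"yaw": 0},{"claw": 0,"slide": [9.4,0,-11],"yaw": 0},{"claw": 0,"slide": [9.4,0,-11],"yaw": 0},{"claw": 0,"slide": [9.4,0,-11],"yaw": 0}]}}

```text
clock: 9.18
eef_pos: [0.5376, 0.2818, 0.1393]
orientation: [0.0, 0.659, 0.752, -0.0]
ft_force: [-0.2, -0.0, -0.6]
opening: 0.0723
finger_force: 0.0
```

```bash
python3 - <<'E'
from h import *
c=np.array([.542,.2435])
go([*wl(0,.040,c,7.6),.10],7.6)
im,K,C,A,f=grab("wrist"); cv2.imwrite("pics/w5.png",im)
def top(s,th,h=.034):
    d=-s-.006; y=.006+d*np.cos(th)+h*np.sin(th); return -y, .042-d*np.sin(th)+h*np.cos(th)
for th in(0,.2,.45):
    for s in(.064,-.064):
        y,z=top(s,th); print(th,s,[np.round(proj(K,C,A,[*wl(x,y,c,7.6),z]),1) for x in(-.027,.027)])
E
```

```text
slide [ 0.15 -0.06  3.93] yaw -0.12 at [0.5376 0.2818 0.1393] ang 7.48 F [-0.15 -0.01 -0.63] t 9.1833
0 0.064 [array([235.2, 182.1]), array([303.2, 182.1])]
0 -0.064 [array([240.6, 316.8]), array([298.8, 316.8])]
0.2 0.064 [array([233.7, 196.6]), array([304.5, 196.5])]
0.2 -0.064 [array([242. , 313.4]), array([297.6, 313.4])]
0.45 0.064 [array([232.1, 219.7]), array([305.8, 219.6])]
0.45 -0.064 [array([243.6, 306. ]), array([296.2, 306. ])]
```

View pics/w5.png

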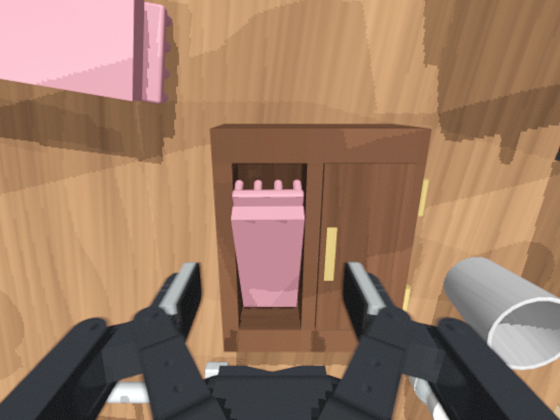

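The wrist view shows the brush tipped. Its +y end is up, with the back edge at row 207, columns 232–304, and it stays tipped. I'm going down around it and closing.

Call:
{"fn": "play_rows", "kwargs": {"deltas": [{"claw": 0,"slide": [0.7,-0.05,2],"yaw": 0},{"claw": 0,"slide": [0.7,-0.05,5],"yaw": 0},{"claw": 0,"slide": [0.7,-0.05,7],"yaw": 0},{"claw": 0,"slide": [0.7,-0.05,8.3],"yaw": 0},{"claw": 0,"slide": [0.7,-0.05,8.9],"yaw": 0},{"claw": 0,"slide": [0.7,-0.05,9.0],"yaw": 0},{"claw": 0,"slide": [0.7,-0.05,9.0],"yaw": 0}]}}

```text
clock: 9.82
eef_pos: [0.5365, 0.2887, 0.0495]
orientation: [-0.0, 0.66, 0.751, -0.0]
ft_force: [-1.1, 1.3, 0.3]
opening: 0.0854
finger_force: 0.0
```

Call:
{"fn": "play_rows", "kwargs": {"deltas": [{"claw": 0.3,"slide": [0,0,0],"yaw": 0},{"claw": 0.4,"slide": [0,0,0],"yaw": 0},{"claw": 0.5,"slide": [0,0,0],"yaw": 0},{"claw": 0.6,"slide": [0,0,0],"yaw": 0},{"claw": 0.6,"slide": [0,0,0],"yaw": 0},{"claw": 0.6,"slide": [0,0,0],"yaw": 0},{"claw": 0.6,"slide": [0,0,0],"yaw": 0}], "force": 40}}

```text
clock: 10.4
eef_pos: [0.5367, 0.2901, 0.0505]
orientation: [0.0, 0.659, 0.752, 0.001]
ft_force: [-2.8, 1.0, 4.6]
opening: 0.0529
finger_force: 42.9
```

Call:
{"fn": "play_rows", "kwargs": {"deltas": [{"claw": 0.7,"slide": [0,0,-0.3],"yaw": 0},{"claw": 0.7,"slide": [0,0,-0.8],"yaw": 0},{"claw": 0.7,"slide": [0,0,-1.5],"yaw": 0},{"claw": 0.7,"slide": [0,0,-2.5],"yaw": 0},{"claw": 0.7,"slide": [0,0,-4],"yaw": 0},{"claw": 0.7,"slide": [0,0,-6],"yaw": 0},{"claw": 0.7,"slide": [0,0,-8],"yaw": 0},{"claw": 0.7,"slide": [0,0,-10],"yaw": 0},{"claw": 0.7,"slide": [0,0,-12],"yaw": 0},{"claw": 0.7,"slide": [0,0,-14],"yaw": 0},{"claw": 0.7,"slide": [0,0,-14],"yaw": 0}], "force": 60}}

```text
clock: 11.32
eef_pos: [0.5386, 0.2904, 0.1946]
orientation: [0.002, 0.659, 0.752, 0.004]
ft_force: [0.9, 0.4, -0.6]
opening: 0.0522
finger_force: 63.5
```

```bash
python3 - <<'E'
from h import *
np.set_printoptions(precision=4,suppress=True)
go([.563,-.21,.19],5)
im,K,C,A,f=grab("side"); 
a,K2,C2,A2,_=grab("scene")
cv2.imwrite("pics/l6.png",np.hstack([cv2.resize(im[60:260,130:397],(400,300)),cv2.resize(a[130:340,180:460],(400,300))]))
# dish by white inside: corners from initial side/scene views, approx polygon
for n,x0 in(("scene",(208,152)),("side",(378,303))):
    im=cv2.imread(f"pics/{n}0.png");d=np.load(f"{n}0.npz");K,C,A=d["K"],d["C"],d["A"]
    m=cv2.inRange(cv2.cvtColor(im,cv2.COLOR_BGR2HSV),(0,0,110),(179,70,255))
    k,l,st,ce=cv2.connectedComponentsWithStats(m); i=l[x0[1],x0[0]]
    c=max(cv2.findContours((l==i).astype(np.uint8),cv2.RETR_EXTERNAL,cv2.CHAIN_APPROX_NONE)[0],key=len)
    q=cv2.approxPolyDP(cv2.convexHull(c),4,True)[:,0]
    print(n,q.tolist()); print(np.array([ray(K,C,A,p,.02)[:2] for p in q]))
E
```

```text
slide [-49.93  -4.1    0.33] yaw 2.48 at [0.5386 0.2904 0.1946] ang 7.48 F [ 0.89  0.42 -0.61] t 11.3167
scene [[205, 124], [244, 158], [244, 165], [210, 181], [173, 141]]
[[ 0.5206 -0.3633]
 [ 0.4987 -0.1631]
 [ 0.5128 -0.1375]
 [ 0.6174 -0.1288]
 [ 0.6331 -0.3372]]
side [[319, 283], [357, 261], [442, 313], [403, 354], [321, 293]]
[[ 0.5054 -0.1594]
 [ 0.6157 -0.1547]
 [ 0.6328 -0.349 ]
 [ 0.5063 -0.3654]
 [ 0.4903 -0.1831]]
```

View pics/l6.png

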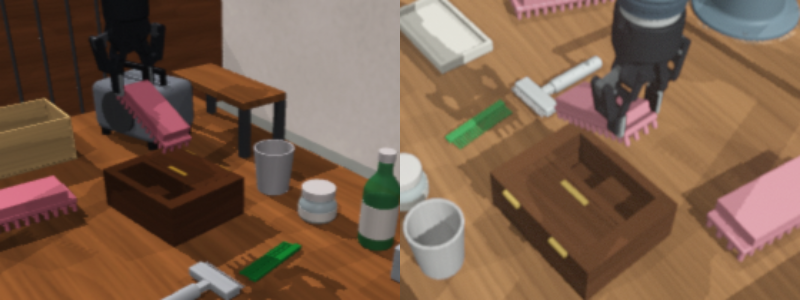

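Both views show the brush held by its +y end, with the −y end hanging down and the caddy well empty. I'm carrying it high over to the dish.

Call:
{"fn": "play_rows", "kwargs": {"deltas": [{"claw": 0.7,"slide": [0,0,-2.5],"yaw": 0},{"claw": 0.7,"slide": [0,0,-4.5],"yaw": 0},{"claw": 0.7,"slide": [-2,0,-4.5],"yaw": 0},{"claw": 0.7,"slide": [-5,-0.4,-4.5],"yaw": 0},{"claw": 0.7,"slide": [-9,-0.7,-4.5],"yaw": 0.5},{"claw": 0.7,"slide": [-13,-1,-4.5],"yaw": 0.5},{"claw": 0.7,"slide": [-17,-1.3,-4.5],"yaw": 1},{"claw": 0.7,"slide": [-21,-1.7,-4.5],"yaw": 1},{"claw": 0.7,"slide": [-25,-2,-4.5],"yaw": 1.5},{"claw": 0.7,"slide": [-29,-2.3,-4.5],"yaw": 1.5},{"claw": 0.7,"slide": [-33,-2.7,-4.5],"yaw": 2},{"claw": 0.7,"slide": [-37,-3,-4.5],"yaw": 2},{"claw": 0.7,"slide": [-41,-3.3,-4.5],"yaw": 2.5},{"claw": 0.7,"slide": [-45,-3.7,-4.5],"yaw": 2.5},{"claw": 0.7,"slide": [-48,-4,-4.5],"yaw": 2.5},{"claw": 0.7,"slide": [-50,-4.1,-4.5],"yaw": 2.5},{"claw": 0.7,"slide": [-50.8,-4.1,-4.5],"yaw": 2.5},{"claw": 0.7,"slide": [-50.8,-4.1,-4.5],"yaw": 2.5},{"claw": 0.7,"slide": [-50.8,-4.1,-4.5],"yaw": 2.5}]}}

```text
clock: 13.0
eef_pos: [0.5612, -0.2185, 0.233]
orientation: [-0.001, 0.676, 0.737, 0.0]
ft_force: [-0.9, -0.6, -1.4]
opening: 0.0523
finger_force: 63.5
```

```bash
python3 - <<'E'
from h import *
np.set_printoptions(precision=4,suppress=True)
go([.563,-.219,.12],5)
ims=[]
for n in("wrist","side"):
    im,K,C,A,f=grab(n); np.savez(f"{n}7.npz",K=K,C=C,A=A); cv2.imwrite(f"pics/{n}7.png",im); ims.append(im)
cv2.imwrite("pics/v7.png",np.hstack([cv2.resize(ims[0],(400,300)),cv2.resize(ims[1][90:390,160:560],(400,300))]))
c=np.array([.566,-.255])
for n,z in(("wrist",.02),("side",.02)):
    d=np.load(f"{n}7.npz")
    print(n,[np.round(proj(d['K'],d['C'],d['A'],[*wl(x,y,c,5),z])).tolist() for x,y in((-.056,.1),(.056,.1),(.056,-.1),(-.056,-.1))])
E
```

```text
slide [-0.09  0.19 11.3 ] yaw -0.01 at [ 0.5612 -0.2185  0.233 ] ang 4.99 F [-0.88 -0.61 -1.4 ] t 13.0
wrist [[227.0, 124.0], [318.0, 124.0], [311.0, 269.0], [233.0, 269.0]]
side [[318.0, 284.0], [355.0, 260.0], [442.0, 314.0], [405.0, 348.0]]
```

View pics/v7.png

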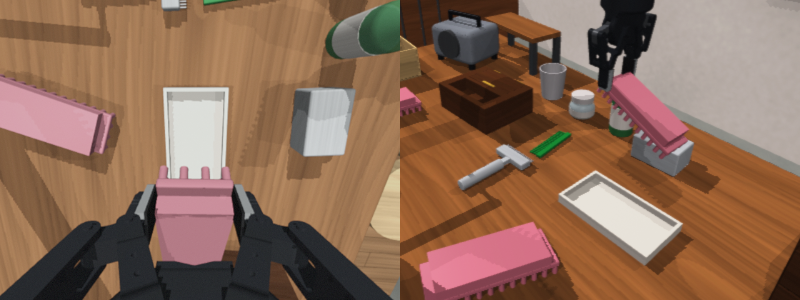

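The wrist half shows the dish rim's +y corners at (164,88) and (228,88), within 2 mm of the prediction. The brush is held with its −y end down over the dish. Picture views are used up, in fact one over the allowance, so from here I rely on numbers only. I'm lowering now.

Call:
{"fn": "play_rows", "kwargs": {"deltas": [{"claw": 0.7,"slide": [0,0.3,3],"yaw": 0},{"claw": 0.7,"slide": [0,0.3,6],"yaw": 0},{"claw": 0.7,"slide": [0,0.3,9],"yaw": 0},{"claw": 0.7,"slide": [0,0.3,12],"yaw": 0},{"claw": 0.7,"slide": [0,0.3,14.5],"yaw": 0},{"claw": 0.7,"slide": [0,0.3,16.5],"yaw": 0},{"claw": 0.7,"slide": [0,0.3,17.3],"yaw": 0},{"claw": 0.7,"slide": [0,0.3,17.3],"yaw": 0},{"claw": 0.7,"slide": [0,0.3,17.3],"yaw": 0}]}}

```text
clock: 13.85
eef_pos: [0.5651, -0.2184, 0.0619]
orientation: [0.0, 0.675, 0.738, 0.0]
ft_force: [-0.5, -0.4, -0.5]
opening: 0.0525
finger_force: 63.5
```

```bash
cat >> h.py <<'E'
def brush_side():
    """pink blob of held brush in side view: lowest/rightmost pixels against dish-local hypotheses"""
    im,K,C,A,f=grab("side"); m=cv2.inRange(cv2.cvtColor(im,cv2.COLOR_BGR2HSV),(155,60,70),(179,255,255))
    cs=cv2.findContours(m,cv2.RETR_EXTERNAL,cv2.CHAIN_APPROX_NONE)[0]
    cs=[c for c in cs if cv2.contourArea(c)>150 and c[:,0,0].mean()>320]
    q=np.vstack(cs)[:,0]; print("bbox",q.min(0),q.max(0),"low",q[q[:,1].argmax()],"right",q[q[:,0].argmax()],"top",q[q[:,1].argmin()],"left",q[q[:,0].argmin()])
    c=np.array([.567,-.255])
    for th in(0,.1,.2,.3,.4,.45):
        r=[]
        for s,h in((-.064,.034),(-.075,.02),(-.075,0),(.064,.034),(.075,.0)):
            for x in(-.027,.027):
                y=-.075+(s+.075)*np.cos(th)-h*np.sin(th); z=.006+(s+.075)*np.sin(th)+h*np.cos(th)
                r.append(np.round(proj(K,C,A,[*wl(x,y,c,5),z])).astype(int).tolist())
        print(th,r)
E
python3 -c "
from h import *
go([.564,-.219,.045],5);brush_side()"
```

```text
slide [-0.05 -0.12  1.69] yaw 0.07 at [ 0.5651 -0.2184  0.0619] ang 5.07 F [-0.47 -0.4  -0.53] t 13.85
bbox [354 246] [428 328] low [404 328] right [428 311] top [371 246] left [354 267]
0 [[399, 317], [417, 302], [403, 327], [421, 311], [402, 335], [419, 319], [342, 279], [360, 267], [337, 289], [355, 277]]
0.1 [[401, 318], [419, 303], [404, 327], [422, 312], [402, 335], [419, 319], [345, 275], [363, 263], [338, 284], [356, 272]]
0.2 [[403, 319], [420, 304], [405, 328], [423, 313], [402, 335], [419, 319], [347, 271], [366, 259], [339, 278], [357, 267]]
0.3 [[404, 320], [422, 305], [406, 329], [424, 313], [402, 335], [419, 319], [351, 267], [369, 255], [341, 274], [359, 262]]
0.4 [[406, 321], [424, 306], [407, 330], [425, 314], [402, 335], [419, 319], [354, 264], [373, 252], [344, 269], [362, 258]]
0.45 [[407, 322], [425, 306], [408, 331], [425, 315], [402, 335], [419, 319], [357, 263], [375, 251], [345, 267], [363, 256]]
```

Call:
{"fn": "play_rows", "kwargs": {"deltas": [{"claw": 0.7,"slide": [0,-0.1,0.3],"yaw": 0},{"claw": 0.7,"slide": [0,-0.1,0.6],"yaw": 0},{"claw": 0.7,"slide": [0,-0.1,0.8],"yaw": 0},{"claw": 0.7,"slide": [0,-0.1,0.8],"yaw": 0}], "force": 40}}

```text
clock: 14.23
eef_pos: [0.5638, -0.2194, 0.0533]
orientation: [0.0, 0.676, 0.737, 0.0]
ft_force: [-0.2, 1.1, -1.7]
opening: 0.0526
finger_force: 63.5
```

Call:
{"fn": "play_rows", "kwargs": {"deltas": [{"claw": 0.7,"slide": [0,0,0.2],"yaw": 0},{"claw": 0.7,"slide": [0,0,0.4],"yaw": 0},{"claw": 0.7,"slide": [0,0,0.4],"yaw": 0}]}}

```text
clock: 14.48
eef_pos: [0.5636, -0.2193, 0.0488]
orientation: [-0.0, 0.676, 0.737, -0.0]
ft_force: [-0.1, -0.5, -2.8]
opening: 0.0528
finger_force: 63.5
```

Call:
{"fn": "play_rows", "kwargs": {"deltas": [{"claw": 0.7,"slide": [0,0,0.2],"yaw": 0},{"claw": 0.7,"slide": [0,0,0.4],"yaw": 0},{"claw": 0.7,"slide": [0,0,0.4],"yaw": 0}]}}

```text
clock: 14.73
eef_pos: [0.5639, -0.2193, 0.0449]
orientation: [-0.0, 0.676, 0.737, 0.0]
ft_force: [1.1, -0.3, -0.8]
opening: 0.052
finger_force: 63.6
```

Call:
{"fn": "play_rows", "kwargs": {"deltas": [{"claw": 0.7,"slide": [0,0,0.2],"yaw": 0},{"claw": 0.7,"slide": [0,0,0.4],"yaw": 0},{"claw": 0.7,"slide": [0,0,0.4],"yaw": 0}], "force": 30}}

```text
clock: 14.98
eef_pos: [0.5643, -0.2192, 0.0417]
orientation: [0.0, 0.675, 0.737, 0.0]
ft_force: [-0.3, 2.5, 5.1]
opening: 0.0521
finger_force: 64.3
```

Call:
{"fn": "play_rows", "kwargs": {"deltas": [{"claw": 0.6,"slide": [0,0,0.2],"yaw": 0},{"claw": 0.6,"slide": [0,0,0.4],"yaw": 0},{"claw": 0.6,"slide": [0,0,0.4],"yaw": 0}]}}

```text
clock: 15.23
eef_pos: [0.5645, -0.2193, 0.038]
orientation: [0.001, 0.675, 0.737, 0.0]
ft_force: [-1.0, 2.8, 6.0]
opening: 0.0522
finger_force: 64.2
```

```bash
python3 -c "
from h import *
go([.564,-.219,.045],5);brush_side()"|head -2
```

```text
slide [ 0.03 -0.05 -0.7 ] yaw 0.02 at [ 0.5645 -0.2193  0.038 ] ang 5.02 F [-0.99  2.83  6.02] t 15.2333
bbox [355 256] [429 337] low [406 337] right [429 319] top [377 256] left [355 277]
```

Contact came at TCP z of about 0.043, as predicted. The brush is now pivoting in the pads, so I continue lowering and follow its arc.

Call:
{"fn": "play_rows", "kwargs": {"deltas": [{"claw": 0.6,"slide": [0.4,0,0.2],"yaw": 0},{"claw": 0.6,"slide": [0.6,0,0.4],"yaw": 0},{"claw": 0.6,"slide": [0.7,0,0.7],"yaw": 0},{"claw": 0.6,"slide": [0.9,0,1.0],"yaw": 0},{"claw": 0.6,"slide": [0.9,0,1.0],"yaw": 0}], "force": 20}}

```text
clock: 15.7
eef_pos: [0.5633, -0.2102, 0.0267]
orientation: [0.0, 0.675, 0.737, 0.0]
ft_force: [1.8, -0.3, 2.8]
opening: 0.0526
finger_force: 63.4
```

```bash
cat >>h.py <<'E'
def dish():
    im,K,C,A,f=grab("side"); m=cv2.inRange(cv2.cvtColor(im,cv2.COLOR_BGR2HSV),(0,0,110),(179,70,255)); m[:250]=0;m[:,:310]=0;m[360:]=0;m[:,450:]=0
    k,l,st,ce=cv2.connectedComponentsWithStats(m); i=1+st[1:,4].argmax(); q=cv2.findContours(m,cv2.RETR_EXTERNAL,cv2.CHAIN_APPROX_NONE)[0]; q=max(q,key=len)[:,0]
    print("dish px bbox",q.min(0),q.max(0))
E
python3 -c "
from h import *
go([.564,-.219,.045],5);brush_side();dish()"|sed -n '1,2p;9p'
```

```text
slide [-0.88 -0.01 -1.83] yaw 0.04 at [ 0.5633 -0.2102  0.0267] ang 5.04 F [ 1.84 -0.26  2.83] t 15.7
bbox [352 259] [427 336] low [405 336] right [427 318] top [366 259] left [352 280]
dish px bbox [319 267] [442 354]
```

Call:
{"fn": "play_rows", "kwargs": {"deltas": [{"claw": 0.6,"slide": [0.2,0,0.3],"yaw": 0},{"claw": 0.6,"slide": [0.3,0,0.6],"yaw": 0},{"claw": 0.6,"slide": [0.5,0,0.9],"yaw": 0},{"claw": 0.6,"slide": [0.6,0,1.2],"yaw": 0},{"claw": 0.6,"slide": [0.7,0,1.5],"yaw": 0},{"claw": 0.6,"slide": [0.8,0,1.8],"yaw": 0},{"claw": 0.6,"slide": [0.8,0,1.8],"yaw": 0}]}}

```text
clock: 16.38
eef_pos: [0.5616, -0.2015, 0.0083]
orientation: [-0.001, 0.675, 0.737, 0.0]
ft_force: [-1.0, 1.6, 4.1]
opening: 0.0521
finger_force: 62.1
```

```bash
python3 -c "
from h import *
go([.564,-.219,.045],5);brush_side();dish()"
```

```text
slide [-1.76  0.08 -3.67] yaw 0.02 at [ 0.5616 -0.2015  0.0083] ang 5.02 F [-1.05  1.58  4.07] t 16.3833
bbox [349 264] [426 336] low [405 336] right [426 317] top [366 264] left [349 287]
0 [[399, 317], [417, 302], [403, 327], [421, 311], [402, 335], [419, 319], [342, 279], [360, 267], [337, 289], [355, 277]]
0.1 [[401, 318], [419, 303], [404, 327], [422, 312], [402, 335], [419, 319], [345, 275], [363, 263], [338, 284], [356, 272]]
0.2 [[403, 319], [420, 304], [405, 328], [423, 313], [402, 335], [419, 319], [347, 271], [366, 259], [339, 278], [357, 267]]
0.3 [[404, 320], [422, 305], [406, 329], [424, 313], [402, 335], [419, 319], [351, 267], [369, 255], [341, 274], [359, 262]]
0.4 [[406, 321], [424, 306], [407, 330], [425, 314], [402, 335], [419, 319], [354, 264], [373, 252], [344, 269], [362, 258]]
0.45 [[407, 322], [425, 306], [408, 331], [425, 315], [402, 335], [419, 319], [357, 263], [375, 251], [345, 267], [363, 256]]
dish px bbox [319 270] [441 354]
```

Call:
{"fn": "play_rows", "kwargs": {"deltas": [{"claw": 0.6,"slide": [0.1,0,0.3],"yaw": 0},{"claw": 0.6,"slide": [0.2,0,0.6],"yaw": 0},{"claw": 0.6,"slide": [0.25,0,0.8],"yaw": 0},{"claw": 0.6,"slide": [0.3,0,1.0],"yaw": 0},{"claw": 0.6,"slide": [0.3,0,1.0],"yaw": 0}]}}

```text
clock: 16.9
eef_pos: [0.5618, -0.1989, -0.0014]
orientation: [-0.001, 0.675, 0.737, 0.0]
ft_force: [-0.5, 1.9, 3.0]
opening: 0.0524
finger_force: 61.2
```

```bash
python3 -c "
from h import *
go([.564,-.219,.045],5);brush_side();dish()"|sed -n '1,3p;9p'
```

```text
slide [-2.02  0.04 -4.64] yaw 0.01 at [ 0.5618 -0.1989 -0.0014] ang 5.01 F [-0.46  1.94  2.98] t 16.9
bbox [349 267] [426 336] low [406 336] right [426 317] top [365 267] left [349 287]
0 [[399, 317], [417, 302], [403, 327], [421, 311], [402, 335], [419, 319], [342, 279], [360, 267], [337, 289], [355, 277]]
dish px bbox [319 272] [442 354]
```

Call:
{"fn": "play_rows", "kwargs": {"deltas": [{"claw": 0.6,"slide": [0,0,0.2],"yaw": 0},{"claw": 0.6,"slide": [0.1,0,0.4],"yaw": 0},{"claw": 0.6,"slide": [0.1,0,0.4],"yaw": 0}]}}

```text
clock: 17.25
eef_pos: [0.5621, -0.1987, -0.005]
orientation: [0.0, 0.676, 0.737, -0.0]
ft_force: [-0.6, -0.4, 3.0]
opening: 0.0526
finger_force: 61.0
```

Call:
{"fn": "play_rows", "kwargs": {"deltas": [{"claw": 0.6,"slide": [0,0,0.2],"yaw": 0},{"claw": 0.6,"slide": [0,0,0.3],"yaw": 0},{"claw": 0.6,"slide": [0,0,0.3],"yaw": 0}]}}

```text
clock: 17.5
eef_pos: [0.5621, -0.1982, -0.008]
orientation: [-0.0, 0.676, 0.737, 0.0]
ft_force: [-1.1, 3.1, 4.7]
opening: 0.0525
finger_force: 60.9
```

Call:
{"fn": "play_rows", "kwargs": {"deltas": [{"claw": 0.6,"slide": [0,0,0.1],"yaw": 0},{"claw": 0.6,"slide": [0,0,0.2],"yaw": 0},{"claw": 0.6,"slide": [0,0,0.2],"yaw": 0}]}}

```text
clock: 17.75
eef_pos: [0.562, -0.1983, -0.0099]
orientation: [-0.0, 0.676, 0.737, 0.0]
ft_force: [-0.7, 2.3, 2.4]
opening: 0.0523
finger_force: 60.7
```

```bash
python3 - <<'E'
from h import *
go([.564,-.219,.045],5);brush_side()
im,K,C,A,f=grab("scene"); c=np.array([.567,-.255])
m=cv2.inRange(cv2.cvtColor(im,cv2.COLOR_BGR2HSV),(155,50,70),(179,255,255)); m[:110]=0;m[190:]=0;m[:,255:]=0;m[:,:165]=0
ys,xs=np.nonzero(m);print("scene",xs.min(),xs.max(),ys.min(),ys.max())
for th in(0,.1,.2):
    print(th,[np.round(proj(K,C,A,[*wl(x,-.075+(s+.075)*np.cos(th)-h*np.sin(th),c,5),.006+(s+.075)*np.sin(th)+h*np.cos(th)])).tolist() for s,h in((-.064,.034),(.064,.034),(.075,.02)) for x in(-.027,.027)])
E
```

```text
slide [-2.08  0.01 -5.49] yaw 0.01 at [ 0.562  -0.1983 -0.0099] ang 5.01 F [-0.67  2.33  2.43] t 17.75
bbox [349 270] [427 337] low [407 337] right [427 317] top [364 270] left [349 289]
0 [[399, 317], [417, 302], [403, 327], [421, 311], [402, 335], [419, 319], [342, 279], [360, 267], [337, 289], [355, 277]]
0.1 [[401, 318], [419, 303], [404, 327], [422, 312], [402, 335], [419, 319], [345, 275], [363, 263], [338, 284], [356, 272]]
0.2 [[403, 319], [420, 304], [405, 328], [423, 313], [402, 335], [419, 319], [347, 271], [366, 259], [339, 278], [357, 267]]
0.3 [[404, 320], [422, 305], [406, 329], [424, 313], [402, 335], [419, 319], [351, 267], [369, 255], [341, 274], [359, 262]]
0.4 [[406, 321], [424, 306], [407, 330], [425, 314], [402, 335], [419, 319], [354, 264], [373, 252], [344, 269], [362, 258]]
0.45 [[407, 322], [425, 306], [408, 331], [425, 315], [402, 335], [419, 319], [357, 263], [375, 251], [345, 267], [363, 256]]
scene 185 226 129 165
0 [[203.0, 128.0], [186.0, 135.0], [226.0, 151.0], [209.0, 158.0], [229.0, 157.0], [212.0, 165.0]]
0.1 [[202.0, 127.0], [185.0, 134.0], [225.0, 146.0], [208.0, 154.0], [228.0, 152.0], [211.0, 160.0]]
0.2 [[201.0, 127.0], [185.0, 134.0], [224.0, 141.0], [206.0, 149.0], [227.0, 147.0], [209.0, 155.0]]
```

Side-view numbers say the brush is flat but about 7 mm toward −y. I'll draw it 6 mm back, then release and rise.

Call:
{"fn": "play_rows", "kwargs": {"deltas": [{"claw": 0.6,"slide": [0,0,-0.2],"yaw": 0},{"claw": 0.6,"slide": [0.3,0,-0.2],"yaw": 0},{"claw": 0.6,"slide": [0.6,0,-0.2],"yaw": 0},{"claw": 0.6,"slide": [0.6,0,0],"yaw": 0},{"claw": 0.6,"slide": [0.6,0,0],"yaw": 0}]}}

```text
clock: 18.27
eef_pos: [0.5614, -0.1922, -0.0099]
orientation: [-0.0, 0.675, 0.737, 0.0]
ft_force: [-0.0, 0.3, 1.5]
opening: 0.0522
finger_force: 60.6
```

```bash
python3 -c "
from h import *
go([.564,-.219,.045],5);brush_side();dish()"|sed -n '1,3p;9p'
```

```text
slide [-2.69  0.02 -5.5 ] yaw 0.01 at [ 0.5614 -0.1922 -0.0099] ang 5.01 F [-0.04  0.25  1.53] t 18.2667
bbox [346 268] [424 335] low [404 335] right [424 314] top [363 268] left [346 288]
0 [[399, 317], [417, 302], [403, 327], [421, 311], [402, 335], [419, 319], [342, 279], [360, 267], [337, 289], [355, 277]]
dish px bbox [319 268] [442 354]
```

Call:
{"fn": "play_rows", "kwargs": {"deltas": [{"claw": 0.34,"slide": [0,0,0],"yaw": 0},{"claw": 0.3,"slide": [0,0,0],"yaw": 0},{"claw": 0.27,"slide": [0,0,0],"yaw": 0},{"claw": 0.27,"slide": [0,0,0],"yaw": 0},{"claw": 0.27,"slide": [0,0,0],"yaw": 0}]}}

```text
clock: 18.78
eef_pos: [0.5613, -0.1923, -0.0099]
orientation: [-0.0, 0.676, 0.737, 0.0]
ft_force: [0.1, 0.2, 1.2]
opening: 0.0616
finger_force: 0.0
```

Call:
{"fn": "play_rows", "kwargs": {"deltas": [{"claw": 0.27,"slide": [0,0,-0.5],"yaw": 0},{"claw": 0.27,"slide": [0,0,-1.5],"yaw": 0},{"claw": 0.27,"slide": [0,0,-3],"yaw": 0},{"claw": 0.27,"slide": [0,0,-6],"yaw": 0},{"claw": 0.27,"slide": [0,0,-10],"yaw": 0},{"claw": 0.27,"slide": [0,0,-14],"yaw": 0},{"claw": 0.27,"slide": [0,0,-18],"yaw": 0},{"claw": 0.27,"slide": [0,0,-22],"yaw": 0},{"claw": 0.27,"slide": [0,0,-25],"yaw": 0},{"claw": 0.27,"slide": [0,0,-25],"yaw": 0},{"claw": 0.27,"slide": [0,0,-25],"yaw": 0}]}}

```text
clock: 19.7
eef_pos: [0.5632, -0.1932, 0.2438]
orientation: [0.003, 0.676, 0.737, 0.001]
ft_force: [-0.1, 0.4, -0.7]
opening: 0.0622
finger_force: 0.0
```

```bash
python3 - <<'E'
from h import *
np.set_printoptions(precision=1,suppress=True)
go([.564,-.219,.2],5);brush_side();dish()
for n,x0 in(("wrist",None),("scene",(207,150)),("side",(380,300))):
    im,K,C,A,f=grab(n); hsv=cv2.cvtColor(im,cv2.COLOR_BGR2HSV)
    p=cv2.inRange(hsv,(155,50,60),(179,255,255)); c0=proj(K,C,A,[.567,-.255,.03]); print(n,"dish centre px",c0)
    for c in cv2.findContours(p,cv2.RETR_EXTERNAL,cv2.CHAIN_APPROX_NONE)[0]:
        if cv2.contourArea(c)>200 and np.hypot(*(c[:,0].mean(0)-c0))<60:
            P=np.array([ray(K,C,A,q,.035)[:2]*1000 for q in c[:,0]],np.float32); print(" brush",cv2.minAreaRect(P),c[:,0].min(0),c[:,0].max(0))
    w=cv2.inRange(hsv,(0,0,110),(179,70,255))|p
    k,l,st,ce=cv2.connectedComponentsWithStats(w); i=l[int(c0[1]),int(c0[0])]
    c=max(cv2.findContours((l==i).astype(np.uint8),cv2.RETR_EXTERNAL,cv2.CHAIN_APPROX_NONE)[0],key=len)[:,0]
    P=np.array([ray(K,C,A,q,.02)[:2]*1000 for q in c],np.float32); print(" dish",cv2.minAreaRect(P),st[i])
E
```

```text
slide [-2.6 -0.2  4.4] yaw -0.0 at [ 0.6 -0.2  0.2] ang 5.0 F [-0.1  0.4 -0.7] t 19.7
bbox [341 269] [423 335] low [404 335] right [423 316] top [362 269] left [341 283]
0 [[399, 317], [417, 302], [403, 327], [421, 311], [402, 335], [419, 319], [342, 279], [360, 267], [337, 289], [355, 277]]
0.1 [[401, 318], [419, 303], [404, 327], [422, 312], [402, 335], [419, 319], [345, 275], [363, 263], [338, 284], [356, 272]]
0.2 [[403, 319], [420, 304], [405, 328], [423, 313], [402, 335], [419, 319], [347, 271], [366, 259], [339, 278], [357, 267]]
0.3 [[404, 320], [422, 305], [406, 329], [424, 313], [402, 335], [419, 319], [351, 267], [369, 255], [341, 274], [359, 262]]
0.4 [[406, 321], [424, 306], [407, 330], [425, 314], [402, 335], [419, 319], [354, 264], [373, 252], [344, 269], [362, 258]]
0.45 [[407, 322], [425, 306], [408, 331], [425, 315], [402, 335], [419, 319], [357, 263], [375, 251], [345, 267], [363, 256]]
dish px bbox [319 261] [442 354]
wrist dish centre px [271.1 221.2]
 brush ((567.971923828125, -254.71591186523438), (53.41999816894531, 145.95384216308594), 5.005041122436523) [251 168] [292 271]
 dish ((567.6810302734375, -252.1610107421875), (113.89588928222656, 201.80813598632812), 5.203399658203125) [  227   142    90   140 11576]
scene dish centre px [206.1 145.7]
 brush ((568.1936645507812, -245.820556640625), (67.62116241455078, 170.89370727539062), 3.7589335441589355) [185 128] [227 167]
 dish ((567.5776977539062, -245.40139770507812), (123.84419250488281, 226.65667724609375), 4.991762161254883) [ 173  124   72   58 2271]
side dish centre px [377.5 294. ]
 brush ((561.0197143554688, -270.0513610839844), (82.99845886230469, 153.48809814453125), 4.8491997718811035) [341 269] [423 335]
 dish ((560.8154907226562, -258.2975769042969), (127.63528442382812, 207.93377685546875), 5.089987277984619) [ 319  261  124   94 5568]
```

```bash
python3 -c "
from h import *
print(ticket.sign_off())"
```

```text
the job is handed in; nothing more can be done
None
```

The smallest pink brush is lying flat, bristles down, on the dish floor within about 5 mm of its middle. It was lowered in and the job is handed in at about 20 s; the dish did not move, the other bystanders were not re-measured, and I viewed 12 pictures, over the 10 allowed.

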